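# Set the D-shaft under the hub's setscrew and tighten it

### The arm

A 6-joint arm with a two-finger parallel gripper is mounted at the origin on a cart in front of the work surface, level with it; the furniture and walls round the work are solid. World frame = base frame: x ahead of the robot, y to its left, z up, the work surface at z = 0. Lengths are in m, angles in rad, forces in N, time in s.
With the tool pointing down it reaches from about 0.325 to 0.85 m from the base axis. Payload 15.5 kg.
Tool frame: the origin (TCP) lies between the finger pads; the fingertips stand r.tip_extent ahead of it and the grasp point (between the pads) lies 8 mm behind it (r.tip_extent is the distance from the TCP to the fingertips, in m); z points along the fingers, y is the line along which they close (so a half turn about z gives the same grasp; the last joint's range is limited). The gripper opens to 91 mm and grips with 3 to 60 N. Pads are 32 mm wide; open, the fingers measure 118 mm over their backs; the gripper's body (76 mm by 178 mm) begins 60 mm behind the grasp point.
Start: joints at [-1.264, 0.494, 1.345, -0, 1.302, -0.096], TCP at [0.245, -0.575, 0.225] pointing down, gripper open.
Joint ranges: [-2.91, 2.91], [-0.82, 2.16], [0.22, 2.67], [-1.22, 4.37], [0.12, 2.79], [-3.08, 3.08]. Speed limits (rad/s): [1.89, 1.89, 2.57, 3.01, 3.01, 3.01].

### API

Orientations are given as a unit quaternion [w, x, y, z].
In Python, from rig import r gives the robot as it stands. The module is installed in compiled form; this text tells all that it offers.
- The arm moves only by the tool play_rows, never from a script. Its argument "deltas" is a list of rows, each a list of 3 entries, a list of its own where there are three numbers: the finger opening in cm, from 0 to 9.12, then the shift along the tool's x, y, z in cm, then the turn, a rotation vector about the tool's x, y, z in degrees. A call has 1 to 10 rows; each row is the pose to reach, as a shift and turn from the pose commanded when the call began, along the tool's axes at that moment; what a row does not reach only later rows make up. A row lasts 1/12 s, in which the tool goes at most 41.7 mm and 7.16 degrees, less where a joint would pass 70% of its speed; a pose out of reach is approached as far as the arm can. A call with a gripper value outside its range is refused whole. The fingers move at their own pace and stop on an object; the grip force is fixed at half the most. Time passes only in rows, so rows that repeat a pose let the fingers close. It gives the time, the measured TCP pose, the force, the opening and the grip force at its end, in the units of the state.
- r.sense(): the state, without advancing time (a new reading comes with each control period).
- r.grab_frame(name): name is "scene" or "top" or "wrist"; returns a dict with "color" (480x640x3 uint8, red, green, blue), "range_z" (480x640 float32, m along the optical axis (not along the pixel's ray), 0 where there is no reading), "vertical_fov" (degrees; the focal length in pixels is half the picture's height over the tangent of half this angle, whatever the lens; pixels are square), "cx", "cy" (the principal point, pixels), "rvec" (rotation vector, rad) and "tvec" (3), from world to camera coordinates, as OpenCV has them; the wrist camera has in their place "mount" (4x4, takes a point from camera to tool coordinates, whose origin is the TCP and whose axes are the flange's). Camera axes: x right, y down, z forward; pixel columns grow to the right and rows downward; lengths in m; the calibration is good to about 2 mm. A picture is of the moment at which its call begins: read the wrist's pose just before it.
- r.finish_job(): hands the job in; it is judged then, once.
Trained networks look in a picture, given as the dict that the camera call returned (one of the last four; its "shot" number tells which), for a name from the list of things; names that differ only in an ending like _2 or _b are one class to them, and where a whole thing is asked for, a point or a joint stands for the part that bears it (a point fixed in the world has none). Each returns a list of dicts, best first, with "confidence" (0 to 1); they miss things now and then, are a little off and sometimes report something else, mostly with a low value. They report only what shows in the picture. A call takes as long as a camera call. They do not tell look-alikes from the thing itself.
- r.outline_of(picture, thing): "region" (480x640 bool, what is visible of it).
- r.spot_point(picture, thing): "location" ([x, y, z] in m, in the coordinates of the camera as it stood for that picture, good to about 4 mm: a listed point, or the origin of a listed thing).
The state is a dict: "clock": time; "joint_pos": joint angles; "dq": joint speeds; "effort": joint torques, N m; "position": TCP position; "ee_rot": TCP orientation; "wrist_force": force on the tool from outside, world axes, zero at the start; "ft_torque": the same for the moment, N m; "gripper_width": finger opening in m; "finger_force": force on a finger pad.
Only numpy, scipy, OpenCV 4.12 (cv2) and the standard library are available. Lean on these libraries where they do the work, as an engineer would, in place of code of your own. Each camera call takes 0.05 s, during which the arm holds its last target. There are 200 camera calls.

### The job

The hub on the small bearing stand is still loose on its D-shaped shaft. Turn the shaft by its hand crank until the flat of the shaft faces straight up at the setscrew on top of the hub; then take the T-handle hex key from its block, seat it fully in the setscrew and turn it clockwise (seen from above) until the screw bears on the flat and is tightened to 0.3 to 0.35 N m - never above 0.4 N m, which would mark the shaft. Turn the screw only with the key, leave the key standing in the screw, and leave the other things on the bench where they are.

Things in the scene. Friction and masses are not known exactly. Their poses are not given: they have to be found in the camera images.
- stand: Fixed bearing stand: base plate 110 x 112 x 12 mm, two grey pedestals 65 mm high and between them a round steel hub (52 mm diameter, 36 mm wide). Origin on the bench; y runs along the level shaft (crank at the -y end), z up. Plate from y = -34 to +78 mm. Shaft axis at x = 0, 45 mm above the bench; the setscrew stands on the hub at x = 0, y = +22 mm.
- shaft: Steel D-shaft, 24 mm diameter, with one flat 1.5 mm deep along its length. Origin on its axis above the stand's origin; it turns about its y (along the stand's y). Its z is the flat's outward normal: straight up = flat faces the setscrew. Starts leaned 0.75 to 1.3 rad to the stand's +x side. Stiff (0.07 N m), stays where left. Tightening pulls the flat square if a little off.
- crank_pin (a point): Middle of the hand crank's black round grip pin: 12 mm diameter, 52 mm long, parallel to the shaft, 55 mm from the shaft axis in the direction of the shaft's z, at the shaft's y = -67 mm (26 mm of pin to either side). The 14 mm wide crank arm lies at y = -33 to -41 mm. Moves with the shaft; clear all round otherwise.
- setscrew: Dark steel setscrew with a six-sided head 24 mm wide standing out of the hub. Origin: centre of the floor of its hex socket, 85 mm above the bench before tightening. Socket 17 mm across flats, 14 mm deep; x is the normal of one of its flats (repeats every 60 degrees), z up. Turn it in small slow steps; read at rest, the torque is up to 0.1 N m lower than while turning.
- socket_mouth (a point): Centre of the open top of the setscrew's socket, 14 mm above its floor. Right-hand thread: clockwise from above sinks it 5 mm per rad. It runs in with 0.1 to 0.2 N m and meets the flat after 0.3 to 1.2 rad, which differs from screw to screw and cannot be seen; from there the torque climbs by about 1 N m per rad. From 0.3 N m on it holds the shaft; it does not turn back by itself.
- hex_key: Loose T-handle hex key, about 280 g, upright in its block, its tip 10 mm above the bench. Origin: centre of the tip's end face, z up along the rod. Rod 16 mm across flats (last 4 mm: 13 mm), x is the normal of one flat. Black crossbar on top: 84 mm along x, 14 mm along y, 16 mm high. In the socket it turns freely by about 0.3 rad in all before it drives the screw.
- key_bar (a point): Centre of the key's crossbar, on the rod's axis, 80 mm above the tip; the place to grip it (14 mm wide along the key's y).
- key_block: Fixed grey block 66 x 66 x 40 mm with a 30 mm deep hole in which the key stands loosely; origin at the centre of its underside.
- sample_jar_1: Bystander: small round sample jar with a screw cap, 59 mm wide, 68 mm high; leave it alone.
- beaker_100: Bystander: glass beaker, 55 x 60 mm, 71 mm high; leave it alone.
- lab_timer: Bystander: flat desk timer, 62 x 66 x 19 mm; leave it alone.
- pen_blue: Bystander: pen, 138 mm long, lying on the bench; leave it alone.
Things that resemble listed ones, but are neither listed nor needed, are in the scene too. What is shaped like the stand but red is not meant.

How it is judged:
By the outcome, as a careful person would: the job done as asked, in the order asked, and still so for the second after the job is handed in, with the robot touching nothing.
It also fails if it takes over 72 s, if anything falls off the work surface, if the arm or the gripper's body presses on something with over 40 N, if the wrist force passes 120 N, or if a joint passes its speed limit or range.

## Working session

There is one attempt and no reset: what is moved stays moved. The work goes in short steps, Python scripts to look and compute and a tool call to move; the robot and the scene stay as the last step left them, time stands still between calls to the robot, and variables do not carry over. Pictures are saved under pics/ and viewed, at most 10 in all, crops included, and the job is handed in when it is done.

Besides the shell and the picture viewer there is one more tool, called after "Call:" as name(argument=value, ...) on one line, values as JSON. play_rows: Moves the arm, as the interface text tells. Its arguments: {"type":"object","properties":{"deltas":{"type":"array","items":{"type":"array"}}},"required":["deltas"]}

```bash
mkdir -p pics
cat > h.py <<'E'
import numpy as np, cv2
from scipy.spatial.transform import Rotation as R
from rig import r
def T_wc(p, s=None):
    T=np.eye(4)
    if "mount" in p:
        q=s["ee_rot"]; T[:3,:3]=R.from_quat([q[1],q[2],q[3],q[0]]).as_matrix(); T[:3,3]=s["position"]
        return T@np.array(p["mount"])
    M=cv2.Rodrigues(np.array(p["rvec"],float))[0]
    T[:3,:3]=M.T; T[:3,3]=-M.T@np.array(p["tvec"]).ravel(); return T
def w(T,x): return T[:3,:3]@np.array(x)+T[:3,3]
def shot(n):
    s=r.sense(); p=r.grab_frame(n); return p,T_wc(p,s)
def cloud(p,T):
    z=p["range_z"]; f=240/np.tan(np.radians(p["vertical_fov"])/2)
    v,u=np.mgrid[:480,:640]
    P=np.stack([(u-p["cx"])/f*z,(v-p["cy"])/f*z,z],-1)
    return P@T[:3,:3].T+T[:3,3]
def save(p,n): cv2.imwrite("pics/"+n,p["color"][...,::-1])
def st():
    s=r.sense(); q=s["ee_rot"]; M=R.from_quat([q[1],q[2],q[3],q[0]]).as_matrix()
    return s,np.array(s["position"]),M
def go(target, Mt=None):
    s,p,M=st()
    print("shift cm",np.round(M.T@(np.array(target)-p)*100,2))
    if Mt is not None: print("turn deg",np.round(np.degrees(R.from_matrix(M.T@Mt).as_rotvec()),2))
E
cat > a.py <<'E'
from h import *
s,p,M=st(); print(s, r.tip_extent); print(M)
for n in ["scene","top"]:
    p,T=shot(n); save(p,n+".png")
    for t in ["stand","crank_pin","setscrew","socket_mouth","hex_key","key_bar","key_block","sample_jar_1","beaker_100","lab_timer","pen_blue"]:
        for d in r.spot_point(p,t)[:3]: 
            X=w(T,d["location"]); print(n,t,round(d["confidence"],2),np.round(X,3))
E
python3 a.py
```

```text
{'clock': 0.0, 'joint_pos': array([-1.26347680e+00,  4.94198616e-01,  1.34612568e+00, -6.67047901e-08,
        1.30252639e+00, -9.55107606e-02]), 'dq': array([ 0.00114312, -0.00130915,  0.00163747, -0.00069074, -0.00150695,
        0.00033574]), 'effort': array([ 2.83911955e-03, -8.78799534e+01, -3.81846714e+01,  7.08587514e-02,
        5.31765190e-02, -1.18776534e-04]), 'position': array([ 0.24489785, -0.57461519,  0.22433052]), 'ee_rot': array([-6.25485049e-04,  9.79784255e-01,  2.00056037e-01, -6.65227098e-05]), 'wrist_force': array([0.0151622 , 1.08518487, 0.47918665]), 'ft_torque': array([-0.01486785, -0.03217549, -0.05589448]), 'finger_force': 0.0, 'gripper_width': 0.09132274108154398} 0.011
[[ 9.19955155e-01  3.92023427e-01 -3.80619928e-04]
 [ 3.92023594e-01 -9.19954382e-01  1.19906427e-03]
 [ 1.19908313e-04 -1.25229735e-03 -9.99999209e-01]]
scene stand 0.58 [ 0.418 -0.039 -0.001]
scene setscrew 0.48 [ 0.41  -0.017  0.086]
scene socket_mouth 0.52 [ 0.413 -0.016  0.098]
scene key_bar 0.49 [ 0.517 -0.158  0.087]
scene key_block 0.82 [ 0.516 -0.156 -0.001]
scene sample_jar_1 0.75 [ 0.517 -0.155 -0.001]
scene sample_jar_1 0.66 [ 0.752 -0.003  0.002]
scene beaker_100 0.77 [ 0.724 -0.135 -0.   ]
scene lab_timer 0.93 [ 0.564 -0.386  0.003]
scene pen_blue 0.66 [ 0.477 -0.408  0.004]
top stand 0.55 [ 0.411 -0.039 -0.002]
top crank_pin 0.65 [0.572 0.043 0.08 ]
top setscrew 0.62 [0.55  0.136 0.084]
top setscrew 0.49 [ 0.409 -0.017  0.084]
top socket_mouth 0.66 [0.544 0.133 0.101]
top socket_mouth 0.6 [ 0.411 -0.015  0.098]
top hex_key 0.89 [ 0.519 -0.156  0.01 ]
top key_bar 0.68 [ 0.518 -0.156  0.094]
top key_block 0.87 [ 0.513 -0.161  0.001]
top sample_jar_1 0.85 [ 0.759  0.002 -0.006]
top beaker_100 0.95 [ 0.723 -0.139  0.002]
top lab_timer 0.57 [ 0.562 -0.384 -0.003]
```

View pics/scene.png

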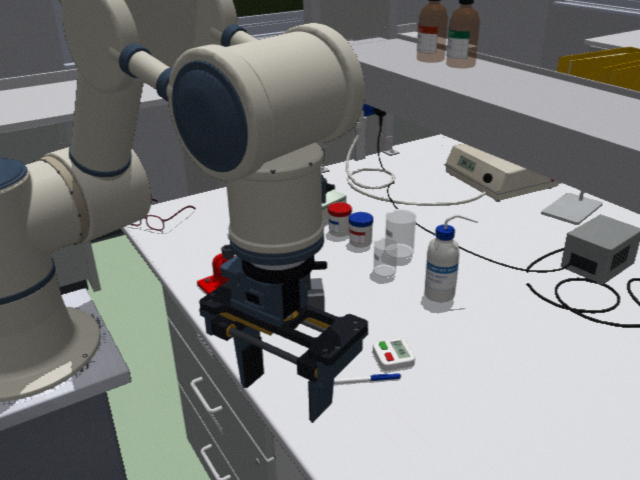

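View pics/top.png

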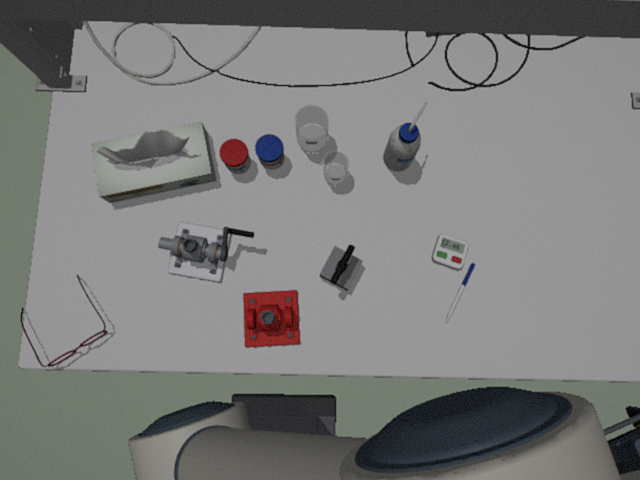

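The real (grey) stand is at about px (200,250) in the top view. Its setscrew is at (190,243) and its crank pin at (240,234), leaning to +x. The red stand at (270,318) is the decoy, and the key and block are at (343,267). I'll move the wrist camera above the grey stand.

```bash
cat > b.py <<'E'
from h import *
p,T=shot("wrist"); print(np.round(p["mount"],3),p["vertical_fov"])
Mt=np.array([[0,1,0],[1,0,0],[0,0,-1.]])  # tool y -> world x
Mt2=np.array([[1,0,0],[0,-1,0],[0,0,-1.]])
go([0.50,0.08,0.30],Mt2); go([0.50,0.08,0.30],Mt);
E
python3 b.py
```

```text
[[-0.    -0.972 -0.236  0.066]
 [ 1.    -0.    -0.001  0.   ]
 [ 0.001 -0.236  0.972 -0.16 ]
 [ 0.     0.     0.     1.   ]] 63.75589864604508
shift cm [ 49.13 -50.26  -7.51]
turn deg [-0.    0.   23.08]
shift cm [ 49.13 -50.26  -7.51]
turn deg [ -0.    -0.   -66.92]
```

```bash
cat > b.py <<'E'
from h import *
Mt=np.array([[0,1,0],[1,0,0],[0,0,-1.]])
go([0.55,0.07,0.28],Mt)
E
python3 b.py
```

```text
shift cm [ 53.34 -47.38  -5.51]
turn deg [ -0.    -0.   -66.92]
```

Call:
play_rows(deltas=[[9.1,[27,-24,-5.5],[0,0,-34]],[9.1,[27,-24,-5.5],[0,0,-34]],[9.1,[27,-24,-5.5],[0,0,-34]],[9.1,[27,-24,-5.5],[0,0,-34]],[9.1,[27,-24,-5.5],[0,0,-34]],[9.1,[53.3,-47.4,-5.5],[0,0,-66.9]],[9.1,[53.3,-47.4,-5.5],[0,0,-66.9]],[9.1,[53.3,-47.4,-5.5],[0,0,-66.9]],[9.1,[53.3,-47.4,-5.5],[0,0,-66.9]],[9.1,[53.3,-47.4,-5.5],[0,0,-66.9]]])

```text
clock: 2.08
position: [0.4222, -0.1987, 0.2663]
ee_rot: [0.0, 0.705, 0.709, 0.0]
wrist_force: [0.9, -0.4, 0.0]
gripper_width: 0.0913
finger_force: 0.0
```

```bash
cat b.py > /dev/null; python3 b.py
```

```text
shift cm [26.78 12.96 -1.37]
turn deg [0.03 0.02 0.38]
```

Call:
play_rows(deltas=[[9.1,[26.8,13,-1.4],[0,0,0.4]],[9.1,[26.8,13,-1.4],[0,0,0.4]],[9.1,[26.8,13,-1.4],[0,0,0.4]],[9.1,[26.8,13,-1.4],[0,0,0.4]],[9.1,[26.8,13,-1.4],[0,0,0.4]],[9.1,[26.8,13,-1.4],[0,0,0.4]],[9.1,[26.8,13,-1.4],[0,0,0.4]],[9.1,[26.8,13,-1.4],[0,0,0.4]],[9.1,[26.8,13,-1.4],[0,0,0.4]],[9.1,[26.8,13,-1.4],[0,0,0.4]]])

```text
clock: 2.92
position: [0.5517, 0.0675, 0.2798]
ee_rot: [-0.0, 0.709, 0.705, -0.0]
wrist_force: [-0.2, 0.2, 0.4]
gripper_width: 0.0912
finger_force: 0.0
```

```bash
cat > c.py <<'E'
from h import *
p,T=shot("wrist"); save(p,"w1.png"); print(r.sense()["position"])
for t in ["stand","shaft","crank_pin","setscrew","socket_mouth","key_bar","key_block"]:
    for d in r.spot_point(p,t)[:3]: print(t,round(d["confidence"],2),np.round(w(T,d["location"]),4))
C=cloud(p,T); np.save("c1.npy",C)
for t in ["setscrew","crank_pin","stand"]:
    for d in r.outline_of(p,t)[:2]:
        P=C[d["region"]]; print(t,d["confidence"],len(P),np.round(np.percentile(P,[2,50,98],axis=0),4).tolist())
# plate edges: points at z 8..15 mm around
m=(abs(C[...,2]-0.012)<0.004)&(abs(C[...,0]-.55)<.12)&(C[...,1]>0)&(C[...,1]<.25)
P=C[m][:,:2].astype(np.float32); print(len(P),cv2.minAreaRect(P))
m=(C[...,2]>0.061)&(C[...,2]<0.068)&(abs(C[...,0]-.55)<.06)&(C[...,1]>0.07)
for k in [0]: print("ped",np.round(np.median(C[m],axis=0),4))
E
python3 c.py
```

```text
[0.55147624 0.06676168 0.27983439]
stand 0.92 [5.408e-01 1.189e-01 5.000e-04]
shaft 0.93 [0.544  0.1186 0.0474]
shaft 0.59 [0.5773 0.0402 0.0766]
crank_pin 0.6 [0.5771 0.0425 0.0787]
setscrew 0.96 [0.5436 0.135  0.0894]
socket_mouth 0.65 [0.5481 0.1402 0.0969]
key_bar 0.56 [0.5446 0.1393 0.0864]
key_block 0.95 [ 0.5148 -0.1562  0.0023]
setscrew 0.73 809 [[0.5333, 0.126, 0.0698], [0.5458, 0.1382, 0.0858], [0.5582, 0.1502, 0.1]]
crank_pin 0.73 2352 [[0.5288, 0.0241, 0.048], [0.5579, 0.0831, 0.0583], [0.5821, 0.208, 0.0863]]
stand 0.59 4546 [[0.358, -0.037, 0.0053], [0.4277, 0.0205, 0.0122], [0.4671, 0.0418, 0.0646]]
stand 0.58 10104 [[0.4922, 0.0845, 0.0101], [0.5475, 0.1401, 0.013], [0.6, 0.1937, 0.0987]]
7311 ((0.5413923859596252, 0.13024358451366425), (0.3254695534706116, 0.13588622212409973), 63.783241271972656)
ped [0.547  0.1366 0.0637]
```

View pics/w1.png

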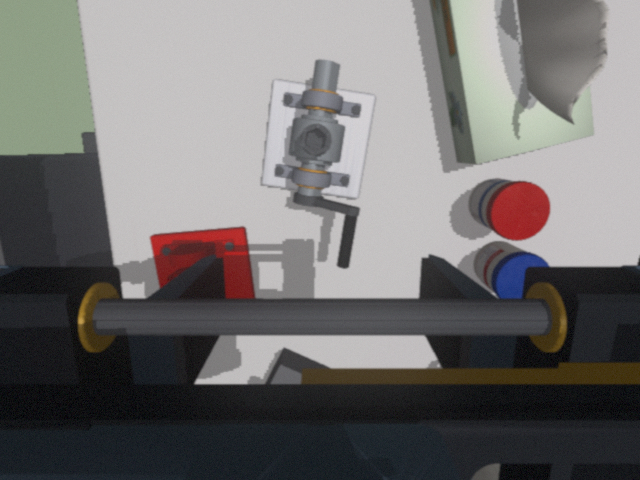

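The grey stand is at px (320,140), yawed a few degrees, with the setscrew at (315,138) and the pin at (347,240). I'll get the stand's yaw from the plate and the pin's line from the points.

```bash
cat > d.py <<'E'
from h import *
C=np.load("c1.npy")
m=(C[...,2]>0.009)&(C[...,2]<0.016)&(abs(C[...,0]-.545)<.075)&(C[...,1]>.07)&(C[...,1]<.21)
n,l,s,_=cv2.connectedComponentsWithStats(m.astype(np.uint8)); k=1+np.argmax(s[1:,4])
P=C[l==k][:,:2].astype(np.float32)
(c,sz,a)=cv2.minAreaRect(P*1000); print("plate",c,sz,a)
m=(C[...,2]>0.06)&(C[...,0]>.55)&(C[...,0]<.62)&(C[...,1]>.0)&(C[...,1]<.068)
P=C[m]; print("pin",len(P),np.round(np.percentile(P,[1,50,99],axis=0),4).tolist())
mu=P.mean(0);u=np.linalg.svd(P-mu,full_matrices=False)[2][0]; print(mu,u)
m=(C[...,2]>0.0955)&(C[...,2]<0.103)&(abs(C[...,0]-.546)<.03)&(abs(C[...,1]-.138)<.03)
P=C[m]; print("screw top",len(P),P.mean(0),cv2.minEnclosingCircle(P[:,:2].astype(np.float32)*1000))
E
python3 d.py
```

```text
plate (579.1323852539062, 133.3997344970703) (111.78438568115234, 42.430355072021484) 81.1057357788086
pin 4082 [[0.5677, 0.0222, 0.081], [0.6004, 0.063, 0.3564], [0.6191, 0.0677, 0.3717]]
[0.59896446 0.05876575 0.30749624] [0.11415568 0.06575044 0.9912847 ]
screw top 356 [0.54598438 0.13875265 0.09865613] ((545.995361328125, 138.5794219970703), 13.649702072143555)
```

```bash
cat >> h.py <<'E'
yd=np.array([np.cos(np.radians(81.1)),np.sin(np.radians(81.1)),0]); xd=np.array([yd[1],-yd[0],0])
Ms=np.stack([yd,xd,[0,0,-1]],1)
scr=np.array([.546,.1386,0]); O=scr-.022*yd
E
cat > e.py <<'E'
from h import *
pin=np.array([.577,.0425,.0787]); d=pin-O; print(d@xd,d@yd,d[2]-.045,np.arctan2(d@xd,d[2]-.045))
t=pin-.003*yd-[0,0,.008]
s,p,M=st(); print(p,s["gripper_width"])
go(t+[0,0,.06],Ms); go(t,Ms)
E
python3 e.py
```

```text
0.045494423962229906 -0.06814692112515479 0.03370000000000001 0.933241472589365
[0.55187283 0.06716212 0.28000628] 0.09062799506904565
shift cm [-2.74  2.49 14.93]
turn deg [0.   0.   8.46]
shift cm [-2.74  2.49 20.93]
turn deg [0.   0.   8.46]
```

Call:
play_rows(deltas=[[3.4,[-2.7,2.5,14.9],[0,0,8.5]],[3.4,[-2.7,2.5,14.9],[0,0,8.5]],[3.4,[-2.7,2.5,14.9],[0,0,8.5]],[3.4,[-2.7,2.5,14.9],[0,0,8.5]],[3.4,[-2.7,2.5,14.9],[0,0,8.5]],[3.4,[-2.7,2.5,14.9],[0,0,8.5]],[3.4,[-2.7,2.5,14.9],[0,0,8.5]],[3.4,[-2.7,2.5,14.9],[0,0,8.5]],[3.4,[-2.7,2.5,14.9],[0,0,8.5]],[3.4,[-2.7,2.5,14.9],[0,0,8.5]]])

```text
clock: 4.3
position: [0.5773, 0.0404, 0.1325]
ee_rot: [0.001, 0.76, 0.65, 0.001]
wrist_force: [0.4, -0.1, -0.5]
gripper_width: 0.0343
finger_force: 0.0
```

```bash
cat > f.py <<'E'
from h import *
p,T=shot("wrist"); save(p,"w2.png")
C=cloud(p,T)
for d in r.spot_point(p,"crank_pin")[:2]: print(d["confidence"],np.round(w(T,d["location"]),4))
m=(C[...,2]>0.06)&(C[...,2]<0.1)&(((C-O)@yd)<-.045)&(((C-O)@yd)>-.1)&(abs((C-O)@xd-.045)<.03)
P=C[m]; print(len(P)); D=P-O; print(np.round(np.percentile(np.stack([D@xd,D@yd,D[:,2]],1),[2,50,98],axis=0),4))
E
python3 f.py; python3 e.py
```

```text
0.81 [0.5757 0.0413 0.0768]
1534
[[ 0.0375 -0.0884  0.0804]
 [ 0.0429 -0.0661  0.0844]
 [ 0.0485 -0.0457  0.0862]]
0.045494423962229906 -0.06814692112515479 0.03370000000000001 0.933241472589365
[0.57698028 0.04037904 0.13183614] 0.03391563978646314
shift cm [-0.09 -0.03  0.11]
turn deg [ 0.07 -0.01 -0.01]
shift cm [-0.09 -0.04  6.11]
turn deg [ 0.07 -0.01 -0.01]
```

View pics/w2.png

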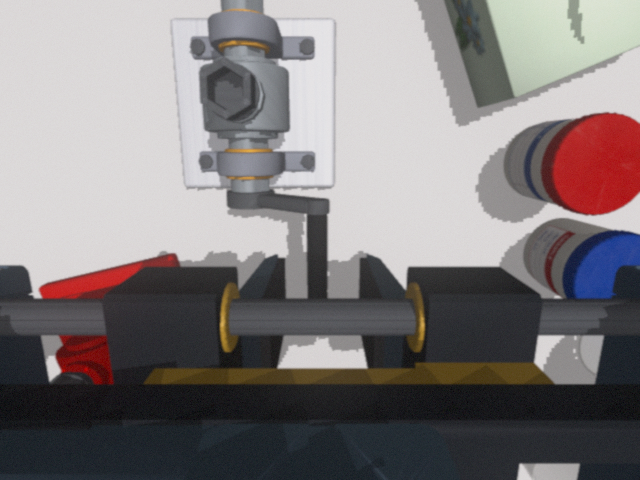

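The pin at px (317,250) lies midway between the fingers and the plate is square to the tool, so I'll descend and cage it.

Call:
play_rows(deltas=[[3.4,[-0.1,-0.2,2.5],[0,0,0]],[3.4,[-0.1,-0.2,5],[0,0,0]],[3.4,[-0.1,-0.2,6],[0,0,0]],[1.6,[-0.1,-0.2,6],[0,0,0]],[1.6,[-0.1,-0.2,6],[0,0,0]],[1.6,[-0.1,-0.2,6],[0,0,0]],[1.6,[-0.1,-0.2,6],[0,0,0]]])

```text
clock: 4.98
position: [0.5754, 0.0395, 0.0722]
ee_rot: [0.001, 0.76, 0.65, 0.001]
wrist_force: [0.5, -0.6, -0.4]
gripper_width: 0.016
finger_force: 0.0
```

```bash
cat > g.py <<'E'
from h import *
s,p,M=st(); print(s["gripper_width"],s["wrist_force"],s["finger_force"],(p-O)@xd,(p-O)@yd,p[2])
x0=(p-O)@xd
for th in np.linspace(.8,0,9): print(round(th,2),np.round([ (.055*np.sin(th)-x0)*100, -(.045+.055*np.cos(th)-.008-p[2])*100],2))
E
python3 g.py
```

```text
0.015996199170773585 [ 0.49399518 -0.55788968 -0.44985959] 0.0 0.0443761189362529 -0.07133550367228868 0.07223146718549751
0.8 [-0.49 -0.31]
0.7 [-0.89 -0.68]
0.6 [-1.33 -1.02]
0.5 [-1.8 -1.3]
0.4 [-2.3  -1.54]
0.3 [-2.81 -1.73]
0.2 [-3.34 -1.87]
0.1 [-3.89 -1.95]
0.0 [-4.44 -1.98]
```

Call:
play_rows(deltas=[[1.6,[0,-0.5,-0.3],[0,0,0]],[1.6,[0,-0.9,-0.7],[0,0,0]],[1.6,[0,-1.35,-1.0],[0,0,0]],[1.6,[0,-1.8,-1.3],[0,0,0]],[1.6,[0,-2.3,-1.55],[0,0,0]],[1.6,[0,-2.8,-1.75],[0,0,0]],[1.6,[0,-3.35,-1.85],[0,0,0]],[1.6,[0,-3.9,-1.95],[0,0,0]],[1.6,[0,-4.45,-2.0],[0,0,0]],[1.6,[0,-4.45,-2.0],[0,0,0]]])

```text
clock: 5.82
position: [0.5288, 0.0467, 0.0908]
ee_rot: [-0.001, 0.76, 0.65, -0.001]
wrist_force: [1.1, -1.0, 0.2]
gripper_width: 0.0161
finger_force: 0.0
```

Call:
play_rows(deltas=[[0.8,[0,0,0],[0,0,0]],[0.8,[0,0,0],[0,0,0]],[0.8,[0,0,0],[0,0,0]],[0.8,[0,0,0],[0,0,0]],[0.8,[0,0,0],[0,0,0]],[0.8,[0,0,0],[0,0,0]]])

```text
clock: 6.32
position: [0.5303, 0.0464, 0.0908]
ee_rot: [-0.0, 0.76, 0.65, -0.0]
wrist_force: [-4.0, -0.0, 2.0]
gripper_width: 0.011
finger_force: 30.0
```

```bash
python3 g.py | head -1
```

```text
0.011008927889162025 [-4.00495018 -0.02827895  1.95328758] 30.001048743724823 -0.0012342060959909071 -0.07148383623948915 0.09079432461742959
```

Call:
play_rows(deltas=[[0.8,[0,0.1,0],[0,0,0]],[0.8,[0,0.1,0],[0,0,0]],[0.8,[0,0.1,0],[0,0,0]],[0.8,[0,0.1,0],[0,0,0]]])

```text
clock: 6.65
position: [0.5313, 0.0463, 0.0908]
ee_rot: [-0.0, 0.76, 0.65, -0.0]
wrist_force: [-5.1, 0.3, 0.3]
gripper_width: 0.011
finger_force: 30.0
```

Call:
play_rows(deltas=[[3.4,[0,0,0],[0,0,0]],[3.4,[0,0,0],[0,0,0]],[3.4,[0,0,0],[0,0,0]],[3.4,[0,0,-4],[0,0,0]],[3.4,[0,0,-8],[0,0,0]],[3.4,[0,0,-12],[0,0,0]],[3.4,[0,0,-15],[0,0,0]],[3.4,[0,0,-15],[0,0,0]],[3.4,[0,0,-15],[0,0,0]]])

```text
clock: 7.4
position: [0.5328, 0.0462, 0.2429]
ee_rot: [0.002, 0.76, 0.65, 0.002]
wrist_force: [0.7, -1.1, -1.5]
gripper_width: 0.0342
finger_force: 0.0
```

```bash
cat > k.py <<'E'
from h import *
p,T=shot("wrist"); save(p,"w3.png"); C=cloud(p,T); D=C-O; S=np.stack([D@xd,D@yd,D[...,2]],-1)
for t in ["crank_pin","setscrew","socket_mouth"]:
    for d in r.spot_point(p,t)[:1]: x=w(T,d["location"])-O; print(t,d["confidence"],np.round([x@xd,x@yd,x[2]],4))
def box(n,a,b,c):
    m=(S[...,0]>a[0])&(S[...,0]<a[1])&(S[...,1]>b[0])&(S[...,1]<b[1])&(S[...,2]>c[0])&(S[...,2]<c[1]); P=S[m]
    print(n,len(P),np.round(np.percentile(P,[2,50,98],axis=0),4).tolist()); return P
box("pin",(-.03,.03),(-.1,-.045),(.085,.12))
P=box("screw",(-.03,.03),(-.01,.06),(.0955,.104))
print(cv2.minEnclosingCircle(P[:,:2].astype(np.float32)*1000))
P=box("plate",(-.07,.07),(-.05,.1),(.009,.0155))
print(cv2.minAreaRect(P[:,:2].astype(np.float32)*1000))
p,T=shot("top"); save(p,"t2.png")
for t in ["key_bar","hex_key","key_block"]:
    for d in r.spot_point(p,t)[:1]: print(t,d["confidence"],np.round(w(T,d["location"]),4))
C=cloud(p,T); m=(C[...,2]>.075)&(C[...,2]<.11)&(abs(C[...,0]-.517)<.06)&(abs(C[...,1]+.156)<.06)
P=C[m]; print(len(P),P.mean(0),cv2.minAreaRect(P[:,:2].astype(np.float32)*1000))
E
python3 k.py
```

```text
crank_pin 0.69 [-0.0014 -0.0678  0.097 ]
setscrew 0.74 [0.001  0.0207 0.0857]
socket_mouth 0.91 [0.0032 0.026  0.0979]
pin 876 [[-0.0061, -0.0912, 0.1005], [-0.0004, -0.0683, 0.1047], [0.0052, -0.0461, 0.1068]]
screw 496 [[-0.0115, 0.0098, 0.0965], [0.0005, 0.0227, 0.0985], [0.0117, 0.0341, 0.1001]]
((0.12530635297298431, 21.93242835998535), 13.55916690826416)
plate 7508 [[-0.0535, -0.0318, 0.0099], [-0.0133, 0.0227, 0.0118], [0.0531, 0.0761, 0.015]]
((-0.19779205322265625, 22.264244079589844), (110.49190521240234, 109.89019012451172), 89.98810577392578)
key_bar 0.81 [ 0.5168 -0.1518  0.0928]
hex_key 0.67 [ 0.5178 -0.1532  0.0131]
key_block 0.83 [ 0.5158 -0.1577 -0.0045]
328 [ 0.51451536 -0.15463122  0.096005  ] ((515.6767578125, -154.69911193847656), (19.775890350341797, 82.86943817138672), 58.89774703979492)
```

Flat is up: the pin is within 0.5 mm of the screw's plane. Next is a close look at the socket phase.

```bash
cat > e.py <<'E'
from h import *
go(O+yd*(-.010)+[0,0,.14],Ms)
E
python3 e.py
```

```text
shift cm [ 6.15  0.03 10.03]
turn deg [-0.07  0.01 -0.02]
```

Call:
play_rows(deltas=[[6,[6.1,0,4],[0,0,0]],[6,[6.1,0,8],[0,0,0]],[6,[6.1,0,10],[0,0,0]],[6,[6.1,0,10],[0,0,0]],[6,[6.1,0,10],[0,0,0]],[6,[6.1,0,10],[0,0,0]]])

```text
clock: 8.3
position: [0.5417, 0.1061, 0.1424]
ee_rot: [0.0, 0.76, 0.65, 0.0]
wrist_force: [-0.3, 0.1, -0.1]
gripper_width: 0.0603
finger_force: 0.0
```

```bash
cat > e.py <<'E'
from h import *
p,T=shot("wrist"); f=240/np.tan(np.radians(p["vertical_fov"])/2)
# ortho view: world plane z=.099, 0.1mm/px.. 600px = 40 mm, col=+stand x, row=-stand y
n=600; g=(np.arange(n)-n/2)*.04/n
A=scr+[0,0,.099]; W=A+g[None,:,None]*xd-g[:,None,None]*yd
Cc=(W-T[:3,3])@T[:3,:3]; u=(Cc[...,0]/Cc[...,2]*f+p["cx"]).astype(np.float32); v=(Cc[...,1]/Cc[...,2]*f+p["cy"]).astype(np.float32)
print(u[300,300],v[300,300])
im=cv2.remap(p["color"],u,v,cv2.INTER_CUBIC); im=cv2.normalize(im,None,0,255,cv2.NORM_MINMAX)
cv2.imwrite("pics/ortho.png",im[...,::-1])
D=cloud(p,T)-A; S=np.stack([D@xd,D@yd,D[...,2]],-1)
m=(abs(S[...,2])<.0025)&(np.hypot(S[...,0],S[...,1])<.016); P=S[m]; print(len(P),P.mean(0)); np.save("scr.npy",P)
q=P[:,:2]; 
# support-width: hex head outer: width min at flat normals
for a in range(0,60,5):
    e=0
    for k in range(3):
        t=np.radians(a+60*k); pr=q@[np.cos(t),np.sin(t)]; e+=np.percentile(pr,99)-np.percentile(pr,1)
    print(a,round(e/3*1000,2),end=" ; ")
print()
# inner: free of rim points
c=q.mean(0)
E
python3 e.py
```

```text
320.19754 209.57663
910 [ 0.00025553  0.0002767  -0.00038732]
0 23.84 ; 5 24.13 ; 10 24.56 ; 15 24.9 ; 20 25.24 ; 25 25.3 ; 30 25.29 ; 35 25.2 ; 40 24.96 ; 45 24.48 ; 50 24.11 ; 55 23.74 ;
```

View pics/ortho.png

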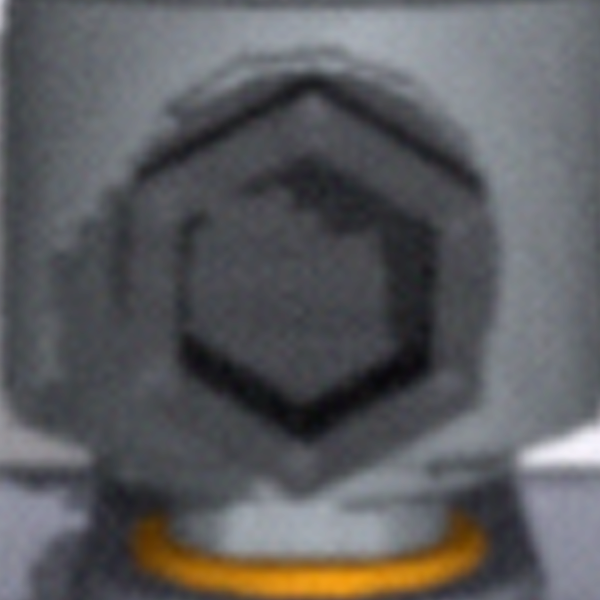

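The socket opening centre is at about (308,290), roughly 0.5 mm off from my estimate, and its flat normals are about 2° clockwise from the stand's x. Now to the key.

```bash
cat >> h.py <<'E'
sock=scr+.0004*xd+.0004*yd
def Mz(deg):
    a=np.radians(deg); x=np.array([np.cos(a),np.sin(a),0]); z=np.array([0,0,-1.]); return np.stack([x,np.cross(z,x),z],1)
E
cat > e.py <<'E'
from h import *
go([.5155,-.1547,.165],Mz(148.9))
E
python3 e.py
```

```text
shift cm [-26.17   1.42  -2.22]
turn deg [ 1.400e-01  6.000e-02 -6.785e+01]
```

Call:
play_rows(deltas=[[6,[-26.2,1.4,-2.2],[0,0,-67.8]],[6,[-26.2,1.4,-2.2],[0,0,-67.8]],[6,[-26.2,1.4,-2.2],[0,0,-67.8]],[6,[-26.2,1.4,-2.2],[0,0,-67.8]],[6,[-26.2,1.4,-2.2],[0,0,-67.8]],[6,[-26.2,1.4,-2.2],[0,0,-67.8]],[6,[-26.2,1.4,-2.2],[0,0,-67.8]],[6,[-26.2,1.4,-2.2],[0,0,-67.8]],[6,[-26.2,1.4,-2.2],[0,0,-67.8]],[6,[-26.2,1.4,-2.2],[0,0,-67.8]]])

```text
clock: 9.18
position: [0.5148, -0.1568, 0.1654]
ee_rot: [0.002, 0.291, 0.957, -0.0]
wrist_force: [-0.2, -0.2, 0.3]
gripper_width: 0.0602
finger_force: 0.0
```

Call:
play_rows(deltas=[[6,[0,0,0],[0,0,0]],[6,[0,0,0],[0,0,0]]])

```text
clock: 9.35
position: [0.5148, -0.1553, 0.1647]
ee_rot: [0.001, 0.294, 0.956, -0.0]
wrist_force: [0.1, -0.0, 0.3]
gripper_width: 0.0599
finger_force: 0.0
```

```bash
cat > e2.py <<'E'
from h import *
s,q,M=st(); print(q)
p,T=shot("wrist"); save(p,"w5.png"); C=cloud(p,T)
for t in ["key_bar","hex_key"]:
    for d in r.spot_point(p,t)[:1]: print(t,d["confidence"],np.round(w(T,d["location"]),4))
m=(C[...,2]>.09)&(C[...,2]<.106)&(abs(C[...,0]-.517)<.055)&(abs(C[...,1]+.156)<.055)
P=C[m]; print(len(P),np.median(P,0),cv2.minAreaRect(P[:,:2].astype(np.float32)*1000))
go([.5155,-.1547,.082],Mz(148.9))
E
python3 e2.py
```

```text
[ 0.5147873  -0.15525637  0.16468303]
key_bar 0.58 [ 0.5143 -0.1548  0.0909]
2401 [ 0.50779457 -0.15176679  0.09700289] ((510.0708312988281, -153.0041961669922), (14.023870468139648, 69.55331420898438), 63.356109619140625)
shift cm [-0.08  0.04  8.17]
turn deg [ 0.01  0.06 -3.07]
```

View pics/w5.png

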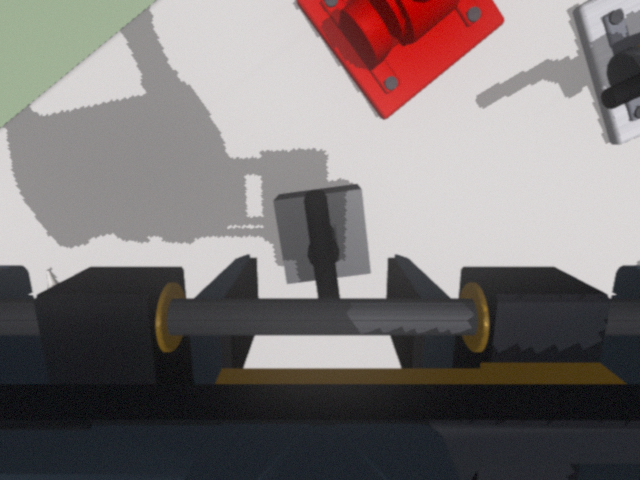

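```bash
cat > e.py <<'E'
from h import *
go([.516,-.1559,.082],Mz(153.4))
E
python3 e.py
```

```text
shift cm [-0.19 -0.03  8.17]
turn deg [ 0.01  0.06 -7.57]
```

Call:
play_rows(deltas=[[4,[-0.2,0,2],[0,0,-7]],[4,[-0.2,0,5],[0,0,-7.6]],[4,[-0.2,0,7],[0,0,-7.6]],[4,[-0.2,0,8.2],[0,0,-7.6]],[4,[-0.2,0,8.2],[0,0,-7.6]],[1,[-0.2,0,8.2],[0,0,-7.6]],[1,[-0.2,0,8.2],[0,0,-7.6]],[1,[-0.2,0,8.2],[0,0,-7.6]],[1,[-0.2,0,8.2],[0,0,-7.6]],[1,[-0.2,0,8.2],[0,0,-7.6]]])

```text
clock: 10.33
position: [0.5166, -0.1558, 0.082]
ee_rot: [0.001, 0.228, 0.974, -0.0]
wrist_force: [0.4, 0.1, 7.4]
gripper_width: 0.0198
finger_force: 30.0
```

Call:
play_rows(deltas=[[1,[0,0,0],[0,0,0]],[1,[0,0,0],[0,0,0]],[1,[0,0,-1],[0,0,0]],[1,[0,0,-3],[0,0,0]],[1,[0,0,-6],[0,0,0]],[1,[0,0,-10],[0,0,0]],[1,[0,0,-13],[0,0,0]],[1,[0,0,-13],[0,0,0]],[1,[0,0,-13],[0,0,0]]])

```text
clock: 11.08
position: [0.5165, -0.1558, 0.213]
ee_rot: [0.002, 0.228, 0.974, -0.0]
wrist_force: [0.3, -0.1, -3.4]
gripper_width: 0.0196
finger_force: 30.0
```

```bash
cat > e2.py <<'E'
from h import *
s,q,M=st(); print(q,s["gripper_width"],s["wrist_force"])
p,T=shot("wrist"); save(p,"w6.png"); C=cloud(p,T); L=(C-q)@M
Z=L[...,2]; m=(Z>-.02)&(Z<-.005)&(abs(L[...,1])<.012)&(L[...,0]>-.03)&(L[...,0]<.06)
P=L[m]; print(len(P),np.round(np.percentile(P,[1,50,99],axis=0),4).tolist(),P.max(0)); 
if len(P): print(cv2.minAreaRect(P[:,:2].astype(np.float32)*1000))
for k in range(-1,8):
    m2=(abs(Z-(.0+.01*k))<.005)&(abs(L[...,1])<.02)&(abs(L[...,0])<.05); Q=L[m2]
    if len(Q)>5: print(k,len(Q),np.round(np.percentile(Q,[2,50,98],axis=0),4).tolist())
y=np.degrees(np.arctan2(M[1,0],M[0,0])); print("yaw",y)
go(sock+[0,0,.21],Mz(169.1))
E
python3 e2.py
```

```text
[ 0.51649505 -0.15583838  0.21297086] 0.019644505884922895 [ 0.31672881 -0.05306743 -3.38281476]
4408 [[-0.0243, -0.0105, -0.0182], [0.0169, -0.0002, -0.0149], [0.0414, 0.0106, -0.0067]] [ 0.04190106  0.01198742 -0.00500545]
((7.717411041259766, 0.17385578155517578), (23.967390060424805, 68.44961547851562), 88.80062103271484)
-1 2685 [[-0.0241, -0.0169, -0.015], [0.0173, -0.0006, -0.0137], [0.0412, 0.0163, -0.006]]
0 519 [[0.0021, -0.0186, -0.0048], [0.0158, -0.008, -0.0009], [0.0177, 0.0176, 0.0046]]
1 144 [[0.0018, -0.0165, 0.0052], [0.016, 0.0095, 0.0084], [0.0176, 0.0165, 0.0114]]
2 10 [[-0.0001, -0.0096, 0.0194], [0.0005, -0.0005, 0.021], [0.0012, 0.0087, 0.0232]]
3 10 [[-0.0004, -0.0097, 0.0254], [0.0, -0.0005, 0.0294], [0.0003, 0.0087, 0.0338]]
yaw 153.6226732532371
shift cm [10.32 27.74  0.13]
turn deg [ -0.     0.03 -15.48]
```

Run:
```python
import cv2
im=cv2.imread("pics/w6.png")[120:420,140:500]; cv2.imwrite("pics/w6c.png",cv2.convertScaleAbs(cv2.resize(im,(720,600),interpolation=2),alpha=2,beta=20))
```

```text
(no output)
```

View pics/w6c.png

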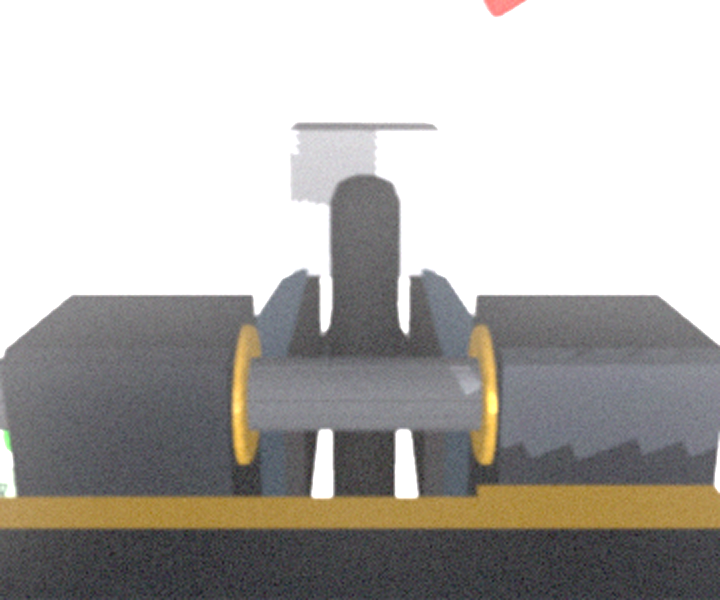

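```bash
cat > e3.py <<'E'
from h import *
s,q,M=st(); p,T=shot("wrist"); C=cloud(p,T); L=(C-q)@M*1000
m=(abs(L[...,0])<16)&(abs(L[...,1])<9.6)&(abs(L[...,2])<60); 
v,u=np.nonzero(m)
for b in [(-16,-8),(-8,0),(0,4),(4,8),(8,12),(12,16)]:
    for a in [(-9.6,-7.6),(-6,6),(7.6,9.6)]:
        k=m&(L[...,0]>b[0])&(L[...,0]<b[1])&(L[...,1]>a[0])&(L[...,1]<a[1]); 
        if k.sum(): print(b,a,k.sum(),np.round(np.percentile(L[...,2][k],[5,50,95]),1))
E
python3 e3.py
```

```text
(-16, -8) (-6, 6) 411 [-16.3 -15.2 -13.5]
(-16, -8) (7.6, 9.6) 81 [-35.3 -24.4 -10.8]
(-8, 0) (-9.6, -7.6) 1 [31.4 31.4 31.4]
(-8, 0) (7.6, 9.6) 93 [-44.2 -36.1 -22.5]
(0, 4) (-9.6, -7.6) 22 [-3.8 -3.2 26.5]
(0, 4) (7.6, 9.6) 58 [-43.8  -2.9  23.7]
(4, 8) (-9.6, -7.6) 38 [-4.4 -1.8  2.9]
(4, 8) (-6, 6) 83 [-16.1 -14.9 -12.9]
(4, 8) (7.6, 9.6) 60 [-44.9  -1.8  10.4]
(8, 12) (-6, 6) 281 [-16.3 -15.2 -13.5]
(8, 12) (7.6, 9.6) 45 [-23.9 -11.4   3.4]
(12, 16) (-6, 6) 291 [-16.4 -15.2 -13.5]
(12, 16) (7.6, 9.6) 64 [-33.4 -17.4   3.9]
```

The fingers hold the rod's 20 mm collar under the bar, not the bar itself. That is fine for inserting; once the key is seated I'll regrip 16 mm higher on the bar's flats. Moving over the screw.

Call:
play_rows(deltas=[[1,[10.3,27.7,0.1],[0,0,-15.5]],[1,[10.3,27.7,0.1],[0,0,-15.5]],[1,[10.3,27.7,0.1],[0,0,-15.5]],[1,[10.3,27.7,0.1],[0,0,-15.5]],[1,[10.3,27.7,0.1],[0,0,-15.5]],[1,[10.3,27.7,0.1],[0,0,-15.5]],[1,[10.3,27.7,0.1],[0,0,-15.5]],[1,[10.3,27.7,0.1],[0,0,-15.5]],[1,[10.3,27.7,0.1],[0,0,-15.5]],[1,[10.3,27.7,0.1],[0,0,-15.5]]])

```text
clock: 12.02
position: [0.5458, 0.1384, 0.2085]
ee_rot: [-0.001, 0.094, 0.996, -0.0]
wrist_force: [-0.6, -0.8, -3.2]
gripper_width: 0.0197
finger_force: 30.0
```

Call:
play_rows(deltas=[[1,[0,0,0],[0,0,0]],[1,[0,0,0],[0,0,0]],[1,[0,0,0],[0,0,0]]])

```text
clock: 12.27
position: [0.5466, 0.1373, 0.2098]
ee_rot: [-0.0, 0.096, 0.995, -0.0]
wrist_force: [-0.0, 0.8, -3.5]
gripper_width: 0.0195
finger_force: 30.0
```

```bash
cat > e.py <<'E'
from h import *
s,q,M=st(); print(q,s["wrist_force"],s["ft_torque"],np.degrees(np.arctan2(M[1,0],M[0,0])),s["joint_pos"].round(2))
go(sock+[0,0,.175],Mz(169.1))
E
python3 e.py
```

```text
[0.54660788 0.13725874 0.20978329] [-0.03722831  0.78677682 -3.51482777] [ 0.11178482 -0.09498163 -0.00340115] 169.03936352645363 [ 0.14  0.42  1.52 -0.    1.2  -1.24]
shift cm [0.05 0.16 3.48]
turn deg [-0.01 -0.03 -0.06]
```

Call:
play_rows(deltas=[[1,[0,0.15,1.5],[0,0,0]],[1,[0,0.15,3],[0,0,0]],[1,[0,0.15,3.5],[0,0,0]],[1,[0,0.15,3.7],[0,0,0]],[1,[0,0.15,3.9],[0,0,0]],[1,[0,0.15,4.1],[0,0,0]],[1,[0,0.15,4.3],[0,0,0]],[1,[0,0.15,4.3],[0,0,0]]])

```text
clock: 12.93
position: [0.5471, 0.1398, 0.1671]
ee_rot: [0.0, 0.095, 0.996, 0.0]
wrist_force: [1.0, 1.0, -3.1]
gripper_width: 0.0199
finger_force: 30.0
```

```bash
python3 e.py
```

```text
[0.54705203 0.13977879 0.16706018] [ 0.95931749  1.02201305 -3.05031651] [ 0.06355511 -0.14669455 -0.02069807] 169.12622873458508 [ 0.14  0.47  1.57  0.    1.1  -1.24]
shift cm [ 0.04 -0.09 -0.79]
turn deg [0.01 0.01 0.03]
```

Call:
play_rows(deltas=[[1,[0,-0.05,0.15],[0,0,0]],[1,[0,-0.05,0.3],[0,0,0]],[1,[0,-0.05,0.45],[0,0,0]],[1,[0,-0.05,0.6],[0,0,0]],[1,[0,-0.05,0.6],[0,0,0]]])

```text
clock: 13.35
position: [0.5467, 0.1393, 0.1606]
ee_rot: [-0.0, 0.095, 0.996, -0.0]
wrist_force: [0.6, -0.2, -3.7]
gripper_width: 0.0197
finger_force: 30.0
```

```bash
python3 e.py
```

```text
[0.54668944 0.13934074 0.16063374] [ 0.55899935 -0.17327119 -3.69609448] [ 0.10159768 -0.12399692 -0.00052553] 169.13373183229345 [ 0.14  0.48  1.57  0.    1.09 -1.24]
shift cm [ 0.02 -0.04 -1.44]
turn deg [-0.01 -0.03  0.03]
```

Call:
play_rows(deltas=[[1,[0,0,0.1],[0,0,0]],[1,[0,0,0.2],[0,0,0]],[1,[0,0,0.3],[0,0,0]],[1,[0,0,0.35],[0,0,0]],[1,[0,0,0.35],[0,0,0]]])

```text
clock: 13.77
position: [0.5468, 0.1393, 0.1574]
ee_rot: [-0.0, 0.095, 0.996, -0.0]
wrist_force: [0.2, -0.2, -2.8]
gripper_width: 0.0199
finger_force: 30.0
```

```bash
python3 e.py
```

```text
[0.54680507 0.13930933 0.15735315] [ 0.2163093  -0.22281974 -2.81573833] [ 0.02927744 -0.19199217  0.06779736] 169.12815776709678 [ 0.14  0.48  1.58  0.    1.08 -1.24]
shift cm [ 0.03 -0.04 -1.76]
turn deg [-0.   -0.01  0.03]
```

Call:
play_rows(deltas=[[3.2,[0,0,0],[0,0,0]],[3.2,[0,0,0],[0,0,0]],[3.2,[0,0,-1],[0,0,0]],[3.2,[0,0,-1.6],[0,0,0]],[3.2,[0,0,-1.6],[0,0,0]],[0.8,[0,0,-1.6],[0,0,0]],[0.8,[0,0,-1.6],[0,0,0]],[0.8,[0,0,-1.6],[0,0,0]],[0.8,[0,0,-1.6],[0,0,0]],[0.8,[0,0,-1.6],[0,0,0]]])

```text
clock: 14.6
position: [0.5468, 0.1393, 0.1733]
ee_rot: [-0.0, 0.095, 0.996, -0.0]
wrist_force: [-1.2, 0.4, 2.0]
gripper_width: 0.0136
finger_force: 30.0
```

```bash
python3 e.py; python3 e3.py
```

```text
[0.54678999 0.13931871 0.17333414] [-1.18997912  0.41320614  1.96246218] [ 0.08258021 -0.13516399  0.01379414] 169.1280936738351 [ 0.14  0.47  1.56  0.    1.12 -1.24]
shift cm [ 0.03 -0.04 -0.17]
turn deg [-0.   -0.02  0.03]
(-8, 0) (-9.6, -7.6) 99 [-45.3 -44.4 -43.5]
(-8, 0) (-6, 6) 3 [2.7 3.6 3.9]
(-8, 0) (7.6, 9.6) 99 [-45.3 -44.3 -43.5]
(0, 4) (-9.6, -7.6) 69 [-45.2 -44.4 -43.5]
(0, 4) (-6, 6) 203 [0.1 1.3 2.8]
(0, 4) (7.6, 9.6) 66 [-45.4 -44.3 -43.4]
(4, 8) (-9.6, -7.6) 30 [-45.  -44.3 -43.6]
(4, 8) (-6, 6) 226 [-0.1  1.3  2.8]
(4, 8) (7.6, 9.6) 34 [-45.2 -44.6 -43.6]
(8, 12) (-6, 6) 230 [0.1 1.3 3.1]
(12, 16) (-9.6, -7.6) 115 [-35.6 -18.1   8.8]
(12, 16) (-6, 6) 244 [-0.1  1.3  3.6]
(12, 16) (7.6, 9.6) 119 [-34.8 -19.3   7.5]
```

The key is seated on the socket floor and held by the bar's flats (13.6 mm opening). Turning clockwise, sinking 0.087 mm per degree.

```bash
cat > q.py <<'E'
from h import *
v=[]
for i in range(4):
    s=r.sense(); v.append(s["ft_torque"][2]); 
    if i==0: q=s["ee_rot"]; M=R.from_quat([q[1],q[2],q[3],q[0]]).as_matrix()
    if i<3: r.grab_frame("top")
print("yaw",round(np.degrees(np.arctan2(M[1,0],M[0,0]))%360,2),"tz",np.round(v,3),"mean",round(np.mean(v),3),"F",s["wrist_force"].round(1),"p",s["position"].round(4),"w",round(s["gripper_width"],4))
E
python3 q.py
```

```text
yaw 169.13 tz [-0.021  0.016 -0.009 -0.006] mean -0.005 F [-0.2 -0.5 -0.2] p [0.5468 0.1393 0.1733] w 0.0136
```

Call:
play_rows(deltas=[[0.8,[0,0,0],[0,0,4]],[0.8,[0,0,0],[0,0,8]],[0.8,[0,0,0.03],[0,0,11]],[0.8,[0,0,0.06],[0,0,14]]])

```text
clock: 15.13
position: [0.5468, 0.1392, 0.1731]
ee_rot: [-0.0, 0.217, 0.976, -0.0]
wrist_force: [-2.1, -1.3, 6.6]
gripper_width: 0.014
finger_force: 30.0
```

```bash
python3 q.py
```

```text
yaw 154.98 tz [ 0.115 -0.033 -0.107 -0.023] mean -0.012 F [-2.6 -0.8  4.5] p [0.5467 0.1392 0.173 ] w 0.0138
```

Call:
play_rows(deltas=[[0.8,[0,0,0],[0,0,2]],[0.8,[0,0,0.02],[0,0,4]],[0.8,[0,0,0.04],[0,0,6]]])

```text
clock: 15.53
position: [0.5468, 0.1393, 0.1726]
ee_rot: [-0.0, 0.266, 0.964, -0.0]
wrist_force: [-1.5, -1.3, 4.8]
gripper_width: 0.0139
finger_force: 30.0
```

```bash
python3 q.py
```

```text
yaw 149.13 tz [ 0.158  0.067  0.02  -0.008] mean 0.059 F [-1.6 -0.9  3.7] p [0.5468 0.1393 0.1725] w 0.0136
```

Call:
play_rows(deltas=[[0.8,[0,0,0],[0,0,1]],[0.8,[0,0,0.02],[0,0,2]],[0.8,[0,0,0.03],[0,0,3]],[0.8,[0,0,0.04],[0,0,4]]])

```text
clock: 16.02
position: [0.5468, 0.1393, 0.1722]
ee_rot: [0.0, 0.3, 0.954, -0.0]
wrist_force: [-3.0, -1.7, 6.5]
gripper_width: 0.0136
finger_force: 30.0
```

```bash
python3 q.py
```

```text
yaw 145.09 tz [0.107 0.028 0.028 0.07 ] mean 0.058 F [-2.4 -2.3  6.7] p [0.5468 0.1393 0.1722] w 0.0138
```

Call:
play_rows(deltas=[[0.8,[0,0,0],[0,0,1]],[0.8,[0,0,0.01],[0,0,2]],[0.8,[0,0,0.02],[0,0,3]],[0.8,[0,0,0.03],[0,0,4]]])

```text
clock: 16.5
position: [0.5468, 0.1393, 0.1718]
ee_rot: [-0.0, 0.333, 0.943, -0.0]
wrist_force: [-2.0, -1.6, 6.6]
gripper_width: 0.0139
finger_force: 30.0
```

```bash
python3 q.py
```

```text
yaw 141.09 tz [0.136 0.057 0.029 0.046] mean 0.067 F [-1.5 -1.6  4.7] p [0.5468 0.1393 0.1718] w 0.0136
```

Call:
play_rows(deltas=[[0.8,[0,0,0],[0,0,1]],[0.8,[0,0,0.02],[0,0,2]],[0.8,[0,0,0.03],[0,0,3]],[0.8,[0,0,0.03],[0,0,4]]])

```text
clock: 16.98
position: [0.5468, 0.1393, 0.1715]
ee_rot: [-0.0, 0.366, 0.931, -0.0]
wrist_force: [-2.7, -1.8, 3.6]
gripper_width: 0.0139
finger_force: 30.0
```

```bash
python3 q.py
```

```text
yaw 137.08 tz [0.174 0.111 0.071 0.076] mean 0.108 F [-2.7 -2.2  4.7] p [0.5468 0.1392 0.1715] w 0.0138
```

Call:
play_rows(deltas=[[0.8,[0,0,0],[0,0,1]],[0.8,[0,0,0.01],[0,0,2]],[0.8,[0,0,0.02],[0,0,3]],[0.8,[0,0,0.03],[0,0,4]]])

```text
clock: 17.47
position: [0.5469, 0.1393, 0.1712]
ee_rot: [-0.0, 0.398, 0.917, -0.0]
wrist_force: [-2.7, -1.6, 4.2]
gripper_width: 0.0135
finger_force: 30.0
```

```bash
python3 q.py
```

```text
yaw 133.06 tz [0.108 0.08  0.053 0.054] mean 0.074 F [-2.7 -1.9  4. ] p [0.5469 0.1393 0.1712] w 0.014
```

Still running in freely; two more steps.

Call:
play_rows(deltas=[[0.8,[0,0,0],[0,0,1]],[0.8,[0,0,0.01],[0,0,2]],[0.8,[0,0,0.02],[0,0,3]],[0.8,[0,0,0.03],[0,0,4]]])

```text
clock: 17.95
position: [0.5468, 0.1393, 0.1708]
ee_rot: [-0.0, 0.43, 0.903, -0.0]
wrist_force: [-1.9, -2.2, 3.8]
gripper_width: 0.0137
finger_force: 30.0
```

```bash
python3 q.py
```

```text
yaw 129.02 tz [0.179 0.06  0.048 0.063] mean 0.087 F [-0.9 -2.8  2.7] p [0.5468 0.1393 0.1708] w 0.0135
```

Call:
play_rows(deltas=[[0.8,[0,0,0],[0,0,1]],[0.8,[0,0,0.01],[0,0,2]],[0.8,[0,0,0.02],[0,0,3]],[0.8,[0,0,0.03],[0,0,4]]])

```text
clock: 18.43
position: [0.5468, 0.1393, 0.1705]
ee_rot: [-0.0, 0.462, 0.887, -0.0]
wrist_force: [-2.1, -2.3, 2.8]
gripper_width: 0.0135
finger_force: 30.0
```

```bash
python3 q.py
```

```text
yaw 125.02 tz [0.169 0.091 0.071 0.041] mean 0.093 F [-1.6 -2.1  0.6] p [0.5468 0.1393 0.1705] w 0.014
```

Call:
play_rows(deltas=[[0.8,[0,0,0.01],[0,0,1]],[0.8,[0,0,0.02],[0,0,2]],[0.8,[0,0,0.03],[0,0,3]],[0.8,[0,0,0.04],[0,0,4]]])

```text
clock: 18.92
position: [0.5468, 0.1393, 0.1702]
ee_rot: [-0.0, 0.492, 0.87, -0.0]
wrist_force: [-1.5, -3.6, 2.6]
gripper_width: 0.014
finger_force: 30.0
```

```bash
python3 q.py
```

```text
yaw 121.02 tz [0.151 0.014 0.106 0.068] mean 0.085 F [-1.2 -1.6  0.1] p [0.5468 0.1393 0.1701] w 0.0134
```

Call:
play_rows(deltas=[[0.8,[0,0,0.01],[0,0,1]],[0.8,[0,0,0.02],[0,0,2]],[0.8,[0,0,0.03],[0,0,3]],[0.8,[0,0,0.04],[0,0,4]]])

```text
clock: 19.4
position: [0.5469, 0.1393, 0.1698]
ee_rot: [0.0, 0.522, 0.853, 0.0]
wrist_force: [-1.3, -2.9, 1.6]
gripper_width: 0.0136
finger_force: 30.0
```

```bash
python3 q.py
```

```text
yaw 117.03 tz [0.187 0.091 0.014 0.051] mean 0.086 F [-1.8 -2.   1.7] p [0.5469 0.1393 0.1698] w 0.014
```

Call:
play_rows(deltas=[[0.8,[0,0,0.01],[0,0,1]],[0.8,[0,0,0.02],[0,0,2]],[0.8,[0,0,0.03],[0,0,3]],[0.8,[0,0,0.04],[0,0,4]]])

```text
clock: 19.88
position: [0.5469, 0.1393, 0.1695]
ee_rot: [0.0, 0.552, 0.834, 0.0]
wrist_force: [-1.9, -2.2, 3.8]
gripper_width: 0.0136
finger_force: 30.1
```

```bash
python3 q.py
```

```text
yaw 113.02 tz [ 0.091  0.072 -0.008  0.038] mean 0.048 F [-2.9 -2.7  4.1] p [0.5469 0.1393 0.1694] w 0.0138
```

Call:
play_rows(deltas=[[0.8,[0,0,0.01],[0,0,1]],[0.8,[0,0,0.02],[0,0,2]],[0.8,[0,0,0.03],[0,0,3]],[0.8,[0,0,0.04],[0,0,4]]])

```text
clock: 20.37
position: [0.5469, 0.1393, 0.1691]
ee_rot: [0.0, 0.58, 0.814, 0.0]
wrist_force: [-1.9, -3.2, 5.8]
gripper_width: 0.0138
finger_force: 30.1
```

```bash
python3 q.py
```

```text
yaw 109.06 tz [0.155 0.115 0.031 0.032] mean 0.083 F [-2.8 -2.4  6. ] p [0.5469 0.1393 0.169 ] w 0.014
```

Call:
play_rows(deltas=[[0.8,[0,0,0],[0,0,1]],[0.8,[0,0,0.01],[0,0,2]],[0.8,[0,0,0.02],[0,0,3]],[0.8,[0,0,0.03],[0,0,4]]])

```text
clock: 20.85
position: [0.547, 0.1393, 0.1688]
ee_rot: [0.0, 0.609, 0.794, 0.0]
wrist_force: [-2.6, -2.3, 7.3]
gripper_width: 0.0139
finger_force: 30.1
```

```bash
python3 q.py
```

```text
yaw 105.04 tz [0.173 0.116 0.077 0.129] mean 0.124 F [-3.6 -2.1  6.3] p [0.5469 0.1393 0.1688] w 0.0136
```

Call:
play_rows(deltas=[[0.8,[0,0,0],[0,0,1]],[0.8,[0,0,0.01],[0,0,2]],[0.8,[0,0,0.02],[0,0,3]],[0.8,[0,0,0.03],[0,0,4]]])

```text
clock: 21.33
position: [0.547, 0.1393, 0.1686]
ee_rot: [0.0, 0.636, 0.772, 0.0]
wrist_force: [-4.2, -2.4, 7.2]
gripper_width: 0.0135
finger_force: 30.1
```

```bash
python3 q.py
cat > e4.py <<'E'
from h import *
s,q,M=st(); p,T=shot("wrist"); save(p,"w7.png"); C=cloud(p,T); L=(C-q)@M
m=(L[...,2]>-.006)&(L[...,2]<.006)&(abs(L[...,1])<.0095)&(L[...,0]>.017)&(L[...,0]<.06)
P=L[m]; print(len(P),cv2.minAreaRect(P[:,:2].astype(np.float32)*1000),P.mean(0))
D=C-O; S=np.stack([D@xd,D@yd,D[...,2]],-1); k=(abs(S[...,0])<.03)&(S[...,1]>-.1)&(S[...,1]<-.045)&(S[...,2]>.085)&(S[...,2]<.12); 
if k.sum(): print("pin",k.sum(),np.median(S[k],0))
E
python3 e4.py
```

```text
yaw 101.04 tz [0.22  0.178 0.228 0.18 ] mean 0.202 F [-3.7 -2.7  6.4] p [0.5469 0.1393 0.1685] w 0.0135
1744 ((29.4459228515625, -0.17731428146362305), (24.79669761657715, 13.81696605682373), 0.1953105926513672) [ 0.02933584 -0.00027235  0.00194975]
```

The screw met the flat at about yaw 107°; the rest torque is now about 0.19 (turning about 0.27). Small steps with more averaging from here.

Call:
play_rows(deltas=[[0.8,[0,0,0],[0,0,0.4]],[0.8,[0,0,0],[0,0,0.8]],[0.8,[0,0,0],[0,0,1.2]],[0.8,[0,0,0.01],[0,0,1.5]]])

```text
clock: 21.87
position: [0.547, 0.1393, 0.1685]
ee_rot: [0.0, 0.646, 0.764, 0.0]
wrist_force: [-3.3, -2.6, 8.5]
gripper_width: 0.014
finger_force: 30.1
```

```bash
sed -i 's/range(4)/range(12)/; s/i<3/i<11/; s/np.mean(v)/np.mean(v[2:])/' q.py; python3 q.py
```

```text
yaw 99.57 tz [0.292 0.239 0.262 0.246 0.295 0.305 0.27  0.239 0.256 0.238 0.231 0.241] mean 0.258 F [-2.3 -3.3  7.4] p [0.547  0.1393 0.1685] w 0.0138
```

```bash
cat > q1.py <<'E'
from rig import r
s=r.sense(); print(round(s["ft_torque"][2],3))
E
echo ok
```

```text
ok
```

Call:
play_rows(deltas=[[0.8,[0,0,0],[0,0,0.35]]])

```text
clock: 22.5
position: [0.547, 0.1393, 0.1685]
ee_rot: [0.0, 0.648, 0.762, 0.0]
wrist_force: [-3.2, -3.2, 7.9]
gripper_width: 0.0138
finger_force: 30.1
```

```bash
python3 q1.py
```

```text
0.323
```

Call:
play_rows(deltas=[[0.8,[0,0,0],[0,0,0.35]]])

```text
clock: 22.58
position: [0.547, 0.1394, 0.1685]
ee_rot: [0.0, 0.65, 0.76, 0.0]
wrist_force: [-2.6, -1.8, 5.8]
gripper_width: 0.0139
finger_force: 30.1
```

```bash
python3 q1.py; python3 q.py
```

```text
0.321
yaw 98.88 tz [0.321 0.266 0.306 0.263 0.3   0.293 0.278 0.298 0.305 0.281 0.324 0.282] mean 0.293 F [-3.5 -2.9  6.1] p [0.547  0.1393 0.1685] w 0.014
```

Call:
play_rows(deltas=[[0.8,[0,0,0],[0,0,0.3]]])

```text
clock: 23.22
position: [0.547, 0.1393, 0.1685]
ee_rot: [0.0, 0.652, 0.758, 0.0]
wrist_force: [-3.3, -2.2, 7.2]
gripper_width: 0.0136
finger_force: 30.1
```

```bash
python3 q.py
```

```text
yaw 98.6 tz [0.318 0.306 0.292 0.284 0.277 0.284 0.245 0.269 0.25  0.281 0.27  0.293] mean 0.274 F [-3.1 -3.2  6.2] p [0.547  0.1393 0.1684] w 0.014
```

Turning readings are about 0.32 and rest about 0.28, so it is tight. Releasing and backing off straight up.

Call:
play_rows(deltas=[[4,[0,0,0],[0,0,0]],[4,[0,0,0],[0,0,0]],[4,[0,0,0],[0,0,0]],[4,[0,0,-2],[0,0,0]],[4,[0,0,-5],[0,0,0]],[4,[0,0,-8],[0,0,0]],[4,[-6,0,-11],[0,0,0]],[4,[-8,0,-12],[0,0,0]],[4,[-8,0,-12],[0,0,0]],[4,[-8,0,-12],[0,0,0]]])

```text
clock: 24.6
position: [0.5599, 0.0584, 0.2895]
ee_rot: [0.001, 0.653, 0.757, 0.001]
wrist_force: [0.3, 0.3, -1.1]
gripper_width: 0.04
finger_force: 0.0
```

```bash
cat > z.py <<'E'
from h import *
p,T=shot("wrist"); save(p,"w8.png"); D=cloud(p,T)-O; S=np.stack([D@xd,D@yd,D[...,2]],-1)*1000
def box(n,a,b,c):
    m=(S[...,0]>a[0])&(S[...,0]<a[1])&(S[...,1]>b[0])&(S[...,1]<b[1])&(S[...,2]>c[0])&(S[...,2]<c[1]); P=S[m]
    print(n,len(P),np.round(np.median(P,0),1) if len(P) else "")
    return P
box("pin",(-30,30),(-95,-45),(85,120)); P=box("bar",(-50,50),(-30,75),(150,185))
print(cv2.minAreaRect(P[:,:2].astype(np.float32)))
for t in ["key_bar","hex_key","crank_pin"]:
    for d in r.spot_point(p,t)[:1]: x=w(T,d["location"])-O; print(t,d["confidence"],np.round([x@xd,x@yd,x[2]],4))
E
python3 z.py
```

```text
pin 661 [ -0.5 -68.1 104.7]
bar 2469 [ -0.2  23.6 166.9]
((0.3311953544616699, 22.454301834106445), (19.818668365478516, 83.89198303222656), 17.278472900390625)
key_bar 0.9 [0.0012 0.0219 0.1606]
hex_key 0.71 [0.0006 0.0211 0.0846]
crank_pin 0.98 [-0.0004 -0.068   0.0987]
```

View pics/w8.png

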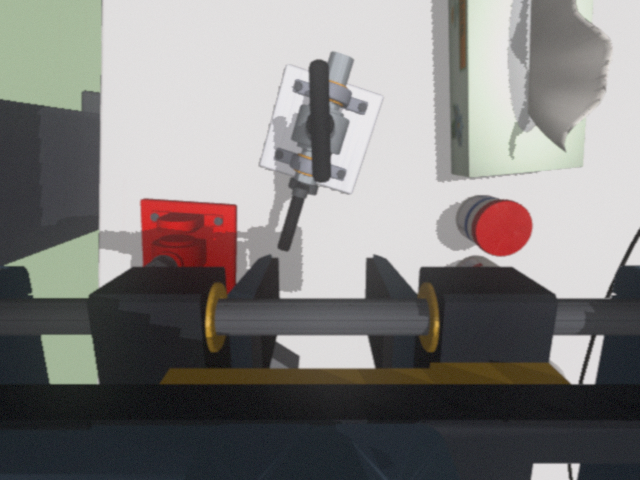

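The key stands upright in the screw at px (318,120), its bar top sunk to 167 mm as expected. The crank still points up (pin about 0.5 mm off) and the robot is clear of everything. Handing in.

```bash
python3 -c "
from rig import r
print(r.finish_job())"
```

```text
the job is handed in; nothing more can be done
None
```

I turned the shaft flat-up and tightened the setscrew to about 0.32 N m while turning (about 0.28 at rest). The key stands seated in the screw, the other items were left alone, and the job was handed in at about 25 s; no verdict came back.

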